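Swing in the tote's bail and stack the orange stone box

ROBOT

A 6-joint arm with a two-finger parallel gripper is mounted at the origin on the work surface. World frame = base frame: x ahead of the robot, y to its left, z up, the work surface at z = 0. Lengths are in m, angles in degrees, forces in N, time in s.
With the tool pointing down it reaches from about 0.375 to 0.9 m from the base axis. Payload 3.1 kg.
Tool frame: the origin (TCP) lies on the centre line of the jaws, within the pads' length; the fingertips stand 25 mm ahead of it and the grasp point (between the pads) lies 6 mm ahead of it; z points along the fingers, y is the line along which they close (so a half turn about z gives the same grasp; the last joint's range is limited). The gripper opens to 87 mm and grips with 3 to 60 N. Pads are 19 mm wide; open, the fingers measure 117 mm over their backs; the gripper's body (75 mm by 190 mm) begins 51 mm behind the grasp point.
Start: joints at [-10.227, 30.224, 82.088, -0, 67.689, -10.227], TCP at [0.625, 0, 0.248] pointing down, gripper open.
Joint ranges: [-176.69, 176.69], [-43.24, 126.21], [12.49, 139.97], [-82, 262], [0, 151.66], [-163.58, 163.58]. Speed limits (degrees/s): [159.86, 159.86, 180, 180, 180, 180].

INTERFACE

Orientations are given as a 3x3 rotation matrix whose columns are the frame's x, y, z axes.
In Python, from rig import bot, cams, models gives the robot as it stands. The module is installed in compiled form; this text tells all that it offers.
- The arm moves only by the shell command python3 -m handwheel 'ROWS' [OPENING]. ROWS is JSON, a list of rows, each a list of 6 numbers: the shift along the world's x, y, z each as a share of 1 m, from -1 to 1, then the turn, a rotation vector about the world's x, y, z each as a share of 2 rad, from -1 to 1. In form: [[dx, dy, dz, wx, wy, wz], ...]. A call has exactly 8 rows; each row is the pose to reach, as a shift and turn from the pose commanded when the call began; what a row does not reach only later rows make up. A row lasts 1/12 s, in which the tool goes at most 41.7 mm and 7.16 degrees, less where a joint would pass 70% of its speed; a pose out of reach is approached as far as the arm can. A call with a number of a shift or a turn outside -1 to 1 is refused whole. A call with a gripper value outside its range is refused whole. OPENING is the opening, from -1 (shut) to 1 (fully open), so that 0 is half open, set as the call begins (- or left out, the last holds). The fingers move at their own pace and stop on an object; the grip force is fixed at half the most. Time passes only in rows, so rows that repeat a pose let the fingers close, or fill a call up. It gives the time, the measured TCP pose, the force, the opening and the grip force at its end, in the units of the state.
- bot.read_state(): the state, without advancing time (a new reading comes with each control period).
- cams.capture(name): name is "scene" or "side" or "wrist"; returns (picture, depth): 420x560x3 uint8, blue, green, red; 420x560 float32, m along the optical axis (not along the pixel's ray), 0 where there is no reading.
- cams.calibration(name): a dict with "mtx" (3x3 intrinsics, pixels), "R" (3x3) and "t" (3): a world point X has camera coordinates R X + t; the wrist camera has in their place "tool_from_camera" (4x4, takes a point from camera to tool coordinates, whose origin is the TCP and whose axes are the flange's). Camera axes: x right, y down, z forward; pixel columns grow to the right and rows downward; lengths in m; the calibration is good to about 2 mm. The wrist camera is an equidistant fisheye: a pixel r from the principal point sees the ray r / f radians off the axis. A picture is of the moment at which its call begins: read the wrist's pose just before it. calibration takes no time and is no camera call.
- bot.hand_in(): hands the job in; it is judged then, once.
Trained networks look in the newest picture that a camera, given by its name, has taken for a name from the list of things; names that differ only in an ending like _2 or _b are one class to them, and where a whole thing is asked for, a point or a joint stands for the part that bears it (a point fixed in the world has none). Each returns a list of dicts, best first, with "conf" (0 to 1); they miss things now and then, are a little off and sometimes report something else, mostly with a low value. They report only what shows in the picture. A call takes as long as a camera call. They do not tell look-alikes from the thing itself.
- models.spot_in(query, camera): "position" ([column, row] in pixels, amid what is visible of it).
- models.tip_of(query, camera): "position" ([column, row] in pixels: a listed point, or the origin of a listed thing).
The state is a dict: "time_s": time; "joint_positions": joint angles; "qvel": joint speeds; "tau": joint torques, N m; "position": TCP position; "tcp_rot": TCP orientation; "force": force on the tool from outside, world axes, zero at the start; "moment": the same for the moment, N m; "opening": opening from 0.0 (shut) to 1.0 (fully open); "grasp_force": force on a finger pad.
Only numpy, scipy, OpenCV 4.12 (cv2) and the standard library are available. Lean on these libraries where they do the work, as an engineer would, in place of code of your own. Each camera call takes 0.05 s, during which the arm holds its last target. There are 200 camera calls.

TASK

Swing the bail arm of the blue tote that is still out inwards, until it lies fully down across the tote's mouth like the other one. Then set the orange-lidded stone box gently on the two bails, level, centred over the tote and with its long side along the tote's long side. Leave the green-lidded box where it is.

Things in the scene. Friction and masses are not known exactly. Their poses are not given: they have to be found in the camera images.
- tote: Blue open tote, fixed to the bench: 160 mm along its x, 230 mm along its y (long side), 80 mm high, walls 4 mm; a few small stones on its floor, none above 20 mm. Origin: centre of its underside, on the bench; z up. Two red steel U-shaped bail arms pivot on its long sides, about axes along its x, 75 mm above the bench: bail_left at y = +100 mm, bail_right at y = -100 mm.
- bail_left (a joint): Angle of the bail on the tote's +y side, rad: 0 is fully in (crossbar down across the mouth, at a stop); it grows as the bail swings up and outwards (about 1.4 is straight up, stop at 2.6). It starts out, at 1.9 to 2.3. A light, slightly stiff hinge (about 1 N at the crossbar): it stays where it is left.
- bail_right (a joint): Angle of the like bail on the tote's -y side, rad: 0 is fully in, where it starts and should stay; it grows as the bail swings up and outwards.
- bail_left_bar (a point): Middle of bail_left's crossbar, on its centre line: a round red bar 8 mm thick, 174 mm long, along the tote's x, 61 mm from the pivot axis. Fully in, its centre is at y = +40 mm in the tote's frame, 85 mm above the bench (top at 89 mm).
- bail_right_bar (a point): Middle of bail_right's crossbar, of the same make. Fully in, its centre is at y = -40 mm in the tote's frame, 85 mm above the bench (top at 89 mm). The two crossbars carry a box put on them.
- orange_box_mid (a point): Centre of the loose orange-lidded stone box, half-way up its total height of 75 mm. White, 110 mm along x, 150 mm along y (long side), 40 mm high with the flat lid; on the lid's middle an orange grip rib 60 mm along x, 20 mm thick along y, 35 mm high (2.5 to 37.5 mm above this point). 0.25 to 0.45 kg. It would drop into the tote if a bail were out.
- green_box_mid (a point): Centre of the like stone box with a green lid and rib, same size and make; not to be moved.
Things that resemble listed ones, but are neither listed nor needed, are in the scene too. What is shaped like the part that bears orange_box_mid but yellow is not meant.

How it is judged (in metres and radians):
On the way:
1. the bail that was out lies fully in (value of joint bail_left below 0.15 rad and distance of orange_box_mid from where it was at the start of the episode below 0.05 m), for 0.2 s.
At the end, for the whole second after the job is handed in: Both bails lie in (within 0.15 rad of fully in) and the orange-lidded box rests on them, at rest, level within 7 degrees, its centre within 20 mm of the tote's middle both along and across, its long side within 11 degrees of the tote's, its centre 118 to 135 mm above the bench (value of joint each of bail_left, bail_right below 0.15 rad and x of orange_box_mid in the frame of tote between -0.02 and 0.02 m and y of orange_box_mid in the frame of tote between -0.02 and 0.02 m and z of orange_box_mid in the frame of tote between 0.118 and 0.135 m and angle between orange_box_mid's own z axis and vertical below 0.12 rad and angle between the y axis of orange_box_mid and the y axis of tote, either way round below 0.2 rad and linear speed of orange_box below 0.02 m/s); the robot touches nothing.
It fails at once if the green-lidded box is moved more than 20 mm (distance of green_box_mid from where it was at the start of the episode above 0.02 m).
It fails at once if the orange-lidded box is dropped or pressed onto the tote with more than 40 N (contact force between orange_box and tote above 40 N).
It also fails if it takes over 54 s, if anything falls off the work surface, if the arm or the gripper's body presses on something with over 40 N, if the wrist force passes 120 N, or if a joint passes its speed limit or range.

## Working session

There is one attempt and no reset: what is moved stays moved. The work goes in short steps, Python scripts to look and compute and a shell command to move; the robot and the scene stay as the last step left them, time stands still between calls to the robot, and variables do not carry over. Pictures are saved under pics/ and viewed, at most 10 in all, crops included, and the job is handed in when it is done.

```bash
mkdir -p pics; cat > h.py <<'E'
import numpy as np, cv2
from rig import bot, cams, models
def look(n,save=None):
    s=bot.read_state(); p,d=cams.capture(n)
    if save: cv2.imwrite('pics/'+save,p)
    return s,p,d
def world(n,u,v,d,s=None):
    """pixel+depth -> world (fixed cams)"""
    c=cams.calibration(n); K=c['mtx']
    ray=np.array([(u-K[0,2])/K[0,0],(v-K[1,2])/K[1,1],1])*d
    return c['R'].T@(ray-c['t'])
def cloud(n,d):
    c=cams.calibration(n);K=c['mtx']; v,u=np.mgrid[:d.shape[0],:d.shape[1]]
    P=np.stack([(u-K[0,2])/K[0,0]*d,(v-K[1,2])/K[1,1]*d,d],-1)
    W=(P-np.ravel(c['t']))@c['R']; W[d<=0]=np.nan
    return W
E
python3 - <<'E'
from h import *
for n in ('scene','side'):
    s,p,d=look(n,n+'0.png'); np.savez(n+'0.npz',p=p,d=d); W=cloud(n,d)
    for q in ('tote','bail_left_bar','bail_right_bar','orange_box_mid','green_box_mid'):
        for r in models.tip_of(q,n)[:3]:
            u,v=map(int,np.round(r['position'])); print(n,q,round(r['conf'],2),u,v,np.round(W[v,u],3) if 0<=v<420 and 0<=u<560 else '')
print(bot.read_state()['time_s'])
E
```

```text
scene tote 0.9 367 176 [ 0.659 -0.03   0.309]
scene bail_left_bar 0.67 415 131 [0.531 0.337 0.128]
scene bail_right_bar 0.51 365 173 [ 0.651 -0.027  0.309]
scene orange_box_mid 0.93 64 280 [ 0.353 -0.636  0.06 ]
scene orange_box_mid 0.92 285 280 [ 0.661 -0.224  0.074]
scene green_box_mid 0.68 250 219 [ 0.476 -0.195  0.077]
side tote 0.61 244 179 [0.485 0.103 0.064]
side bail_left_bar 0.7 240 134 [0.526 0.333 0.13 ]
side bail_right_bar 0.57 244 164 [0.502 0.17  0.087]
side bail_right_bar 0.3 238 135 [ 0.571  0.596 -0.002]
side orange_box_mid 0.96 259 372 [ 0.339 -0.652  0.04 ]
side orange_box_mid 0.84 320 226 [ 0.65  -0.225  0.059]
side green_box_mid 0.63 256 233 [ 0.45  -0.201  0.057]
0.6
```

```bash
python3 -c "
import cv2,numpy as np
a=cv2.imread('pics/scene0.png');b=cv2.imread('pics/side0.png')
cv2.imwrite('pics/both0.png',cv2.resize(np.vstack([a,b]),(400,600)))"
```

```text
(no output)
```

View pics/scene0.png

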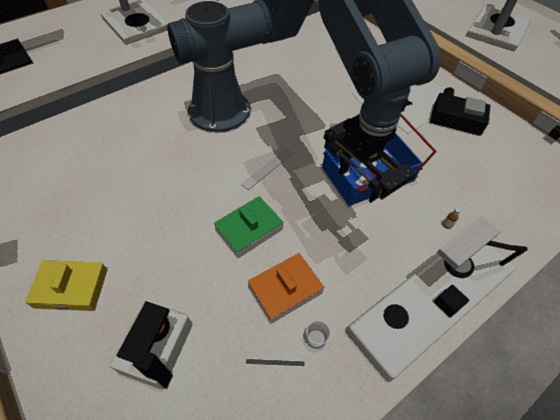

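View pics/side0.png

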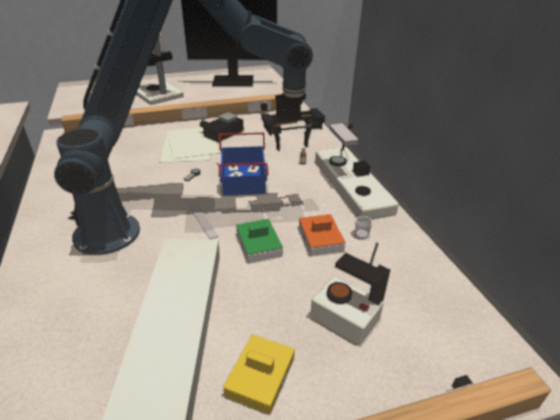

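The scene picture shows the orange box at (286,286), the green box at (250,222), a yellow decoy at (65,283) and the tote at (370,165), half hidden by the gripper. In the side picture the outer bail bar is at (241,134), the inner one at (243,165), the orange box at (321,232) and the green box at (258,238).

```bash
python3 - <<'E'
from h import *
def load(n): z=np.load(n+'0.npz'); return z['p'],cloud(n,z['d'])
for n in ('scene','side'):
    p,W=load(n); h=cv2.cvtColor(p,cv2.COLOR_BGR2HSV); H,S,V=[h[...,i].astype(int) for i in range(3)]
    def rep(name,m,f):
        m=m&f; X=W[m]; 
        if len(X)<5: print(n,name,len(X));return
        r=cv2.minAreaRect(X[:,:2].astype(np.float32)*1000)
        print(n,name,len(X),'mean',np.round(X.mean(0),3),'min',np.round(np.percentile(X,2,axis=0),3),'max',np.round(np.percentile(X,98,axis=0),3),'rect',np.round(r[0]),np.round(r[1]),round(r[2],1))
    x,y,z=[W[...,i] for i in range(3)]
    orange=(H>4)&(H<18)&(S>150)&(V>60); green=(H>45)&(H<80)&(S>100)
    box=(abs(x-.65)<.13)&(abs(y+.22)<.13)
    rep('orange lid',orange,box&(z>.028)&(z<.05)); rep('orange rib top',orange,box&(z>.066))
    g=(abs(x-.46)<.13)&(abs(y+.2)<.13)
    rep('green lid',green,g&(z>.028)&(z<.05)); rep('green rib top',green,g&(z>.066))
    blue=(H>105)&(H<130)&(S>120); t=(abs(x-.5)<.25)&(abs(y-.2)<.25)
    rep('blue',blue,t&(z>.0)&(z<.095)); rep('blue rim',blue,t&(z>.07)&(z<.09))
    red=((H<6)|(H>172))&(S>120)&(V>50)
    rep('red hi',red,t&(z>.1)&(z<.2)); rep('red lo',red,t&(z>.075)&(z<.098))
E
```

```text
scene orange lid 2312 mean [ 0.66  -0.222  0.041] min [ 0.604 -0.291  0.038] max [ 0.711 -0.148  0.044] rect [ 657. -219.] [148. 110.] 85.2
scene orange rib top 227 mean [ 0.659 -0.219  0.075] min [ 0.63  -0.229  0.067] max [ 0.686 -0.208  0.079] rect [ 658. -218.] [21. 60.] 84.8
scene green lid 1692 mean [ 0.464 -0.195  0.041] min [ 0.409 -0.263  0.037] max [ 0.513 -0.121  0.044] rect [ 460. -192.] [111. 148.] 1.3
scene green rib top 174 mean [ 0.462 -0.192  0.074] min [ 0.432 -0.201  0.069] max [ 0.489 -0.181  0.078] rect [ 460. -191.] [21. 60.] 89.5
scene blue 1966 mean [0.508 0.196 0.037] min [0.412 0.085 0.002] max [0.602 0.333 0.081] rect [507. 211.] [234. 172.] 77.5
scene blue rim 293 mean [0.521 0.201 0.077] min [0.41  0.085 0.07 ] max [0.601 0.331 0.083] rect [507. 212.] [233. 164.] 78.4
scene red hi 122 mean [0.556 0.33  0.128] min [0.464 0.306 0.104] max [0.617 0.353 0.134] rect [540. 336.] [ 20. 164.] 72.3
scene red lo 55 mean [0.579 0.17  0.083] min [0.546 0.093 0.078] max [0.613 0.299 0.093] rect [572. 200.] [211.  46.] 78.9
side orange lid 772 mean [ 0.651 -0.232  0.04
[... 295 characters left out ...]
262  0.035] max [ 0.509 -0.124  0.044] rect [ 459. -193.] [106. 147.] 1.4
side green rib top 100 mean [ 0.46  -0.194  0.073] min [ 0.432 -0.203  0.068] max [ 0.489 -0.181  0.076] rect [ 460. -192.] [59. 22.] 3.7
side blue 1192 mean [0.504 0.203 0.041] min [0.415 0.086 0.001] max [0.596 0.335 0.079] rect [506. 212.] [252. 157.] 78.8
side blue rim 142 mean [0.494 0.164 0.075] min [0.411 0.084 0.07 ] max [0.592 0.332 0.081] rect [505. 208.] [238. 157.] 78.8
side red hi 42 mean [0.47  0.348 0.125] min [0.442 0.338 0.11 ] max [0.525 0.358 0.133] rect [484. 348.] [20. 86.] 89.8
side red lo 16 mean [0.507 0.169 0.088] min [0.423 0.156 0.084] max [0.568 0.185 0.092] rect [492. 174.] [ 15. 156.] 81.4
```

```bash
python3 -c "
from h import *
s=bot.read_state();print(s['position'],np.round(s['tcp_rot'],3))
c=np.array([.507,.2115]);a=np.radians(-11.6);ey=np.array([-np.sin(a),np.cos(a)])
for y in (.17,.129,.1,.07,.05,.04):print(y,np.round(c+ey*y,3))"
python3 -m handwheel '[[-0.01,0.04,0,0,0,-0.05],[-0.02,0.08,0,0,0,-0.1],[-0.03,0.12,0,0,0,-0.1],[-0.04,0.16,0,0,0,-0.1],[-0.05,0.2,0,0,0,-0.1],[-0.06,0.24,0,0,0,-0.1],[-0.07,0.28,0,0,0,-0.1],[-0.08,0.32,0,0,0,-0.1]]' -1
```

```text
[6.24977951e-01 3.80994980e-05 2.47591963e-01] [[-0.  1.  0.]
 [ 1.  0.  0.]
 [ 0.  0. -1.]]
0.17 [0.541 0.378]
0.129 [0.533 0.338]
0.1 [0.527 0.309]
0.07 [0.521 0.28 ]
0.05 [0.517 0.26 ]
0.04 [0.515 0.251]
time_s: 1.27
position: [0.5442, 0.3219, 0.2478]
tcp_rot: [[0.199, 0.98, 0.0], [0.98, -0.199, 0.0], [0.0, 0.0, -1.0]]
force: [0.5, 0.5, 0.4]
opening: 0.477
grasp_force: 0.0
```

```bash
python3 -m handwheel '[[0,0.04,0,0,0,0],[-0.004,0.055,0,0,0,0],[-0.004,0.055,-0.04,0,0,0],[-0.004,0.055,-0.075,0,0,0],[-0.004,0.055,-0.105,0,0,0],[-0.004,0.055,-0.105,0,0,0],[-0.007,0.04,-0.105,0,0,0],[-0.009,0.03,-0.105,0,0,0]]' -1
python3 - <<'E'
from h import *
s,p,d=look('side'); cv2.imwrite('pics/a.png',cv2.resize(p[80:240,140:380],None,fx=2.5,fy=2.5))
E
```

```text
time_s: 1.93
position: [0.5365, 0.3498, 0.1433]
tcp_rot: [[0.199, 0.98, 0.001], [0.98, -0.199, 0.001], [0.001, 0.001, -1.0]]
force: [0.8, 2.2, 2.5]
opening: 0.008
grasp_force: 1.2
```

View pics/a.png

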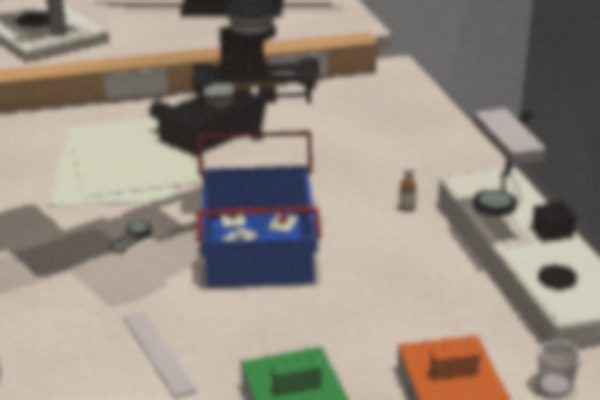

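The finger is behind the outer crossbar (bar at crop (255,133)) and the bail still stands out. Next I push it over along its arc.

```bash
python3 -m handwheel '[[-0.003,-0.017,0,0,0,0],[-0.006,-0.029,0,0,0,0],[-0.009,-0.044,0,0,0,0],[-0.011,-0.056,-0.004,0,0,0],[-0.013,-0.066,-0.011,0,0,0],[-0.015,-0.074,-0.018,0,0,0],[-0.016,-0.078,-0.026,0,0,0],[-0.016,-0.078,-0.026,0,0,0]]' -1
python3 - <<'E'
from h import *
s,p,d=look('side'); cv2.imwrite('pics/b.png',cv2.resize(p[80:240,140:380],None,fx=2.5,fy=2.5))
E
```

```text
time_s: 2.65
position: [0.519, 0.2707, 0.1147]
tcp_rot: [[0.199, 0.98, -0.003], [0.98, -0.2, -0.002], [-0.002, -0.003, -1.0]]
force: [-0.6, -0.1, -0.5]
opening: 0.01
grasp_force: 0.0
```

View pics/b.png

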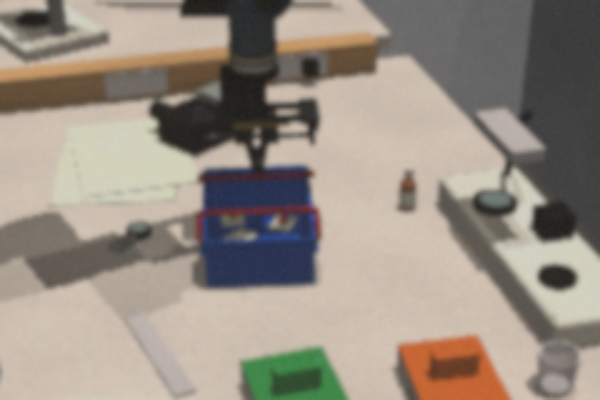

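The bail has swung almost all the way in (bar at crop (257,176)). I lift and press it down from above.

```bash
python3 -m handwheel '[[0,0,0.03,0,0,0],[-0.002,-0.01,0.035,0,0,0],[-0.004,-0.021,0.03,0,0,0],[-0.004,-0.021,0.015,0,0,0],[-0.004,-0.021,0.005,0,0,0],[-0.004,-0.021,-0.002,0,0,0],[-0.004,-0.021,-0.005,0,0,0],[-0.004,-0.021,-0.005,0,0,0]]' -1
```

```text
time_s: 3.37
position: [0.5151, 0.2506, 0.1101]
tcp_rot: [[0.199, 0.98, -0.003], [0.98, -0.199, -0.001], [-0.002, -0.003, -1.0]]
force: [-0.3, -0.3, 0.3]
opening: 0.007
grasp_force: 0.0
```

```bash
python3 -m handwheel '[[0,0,0.04,0,0,0],[0,0,0.08,0,0,0],[0,0,0.12,0,0,0],[0.01,-0.03,0.14,0,0,0.05],[0.02,-0.07,0.14,0,0,0.1],[0.03,-0.11,0.14,0,0,0.15],[0.04,-0.15,0.14,0,0,0.2],[0.05,-0.19,0.14,0,0,0.25]]' 1
cat > bars.py <<'E'
from h import *
c=np.array([.507,.2115]);a=np.radians(-11.6);R=np.array([[np.cos(a),-np.sin(a)],[np.sin(a),np.cos(a)]])
for n in ('scene','side'):
    s,p,d=look(n,f'{n}_{s0}.png' if (s0:=__import__("sys").argv[1]) else None); W=cloud(n,d)
    h=cv2.cvtColor(p,cv2.COLOR_BGR2HSV); H,S,V=[h[...,i].astype(int) for i in range(3)]
    L=(W[...,:2]-c)@R; z=W[...,2]
    m=((H<6)|(H>172))&(S>110)&(V>45)&(abs(L[...,0])<.08)&(abs(L[...,1])<.16)&(z>.05)&(z<.2)
    for nm,k in (('left',L[...,1]>0),('right',L[...,1]<0)):
        q=m&k
        print(n,nm,q.sum(), 'y',np.round(np.percentile(L[q][:,1],[10,50,90]),3),'z',np.round(np.percentile(z[q],[10,50,90]),3)) if q.sum()>3 else print(n,nm,'few')
E
python3 bars.py 1
python3 -c "
import cv2,numpy as np
a=cv2.imread('pics/side_1.png')[100:220,160:340];b=cv2.imread('pics/scene_1.png')[90:210,290:470]
cv2.imwrite('pics/c.png',cv2.resize(np.hstack([a,b]),None,fx=2.2,fy=2.2))"
```

```text
time_s: 4.03
position: [0.5663, 0.0595, 0.2524]
tcp_rot: [[-0.301, 0.954, 0.001], [0.954, 0.301, -0.0], [-0.001, 0.001, -1.0]]
force: [0.4, 1.1, -0.7]
opening: 0.525
grasp_force: 0.0
scene left 33 y [0.051 0.053 0.056] z [0.115 0.118 0.12 ]
scene right 79 y [-0.043 -0.041 -0.039] z [0.086 0.089 0.09 ]
side left few
side right 18 y [-0.044 -0.041 -0.038] z [0.086 0.088 0.09 ]
```

View pics/c.png

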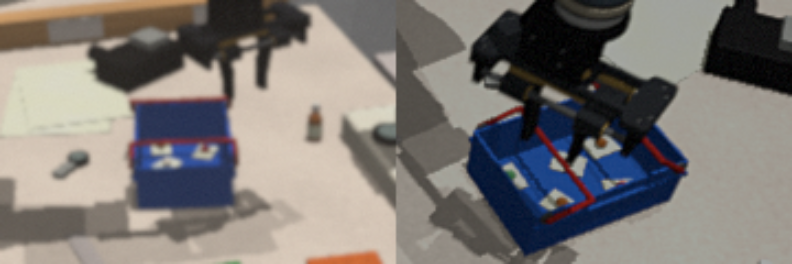

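The bail has stuck at about 42° up: the scene camera puts its bar at tote y 53 mm, z 115 mm, so the first press went down inside it. I press again with the tool turned 90°, giving a wider footprint across the bar, and a turn I need for the grasp anyway.

```bash
python3 -m handwheel '[[-0.006,0.03,0,0,0,0.062],[-0.012,0.06,0,0,0,0.124],[-0.018,0.09,0,0,0,0.186],[-0.025,0.12,0,0,0,0.248],[-0.032,0.15,0,0,0,0.31],[-0.04,0.18,0,0,0,0.372],[-0.046,0.202,0,0,0,0.434],[-0.049,0.202,-0.03,0,0,0.496]]' -1
python3 -m handwheel '[[0,0,-0.035,0,0,0.036],[0,0,-0.065,0,0,0.036],[0,0,-0.08,0,0,0.036],[-0.001,-0.003,-0.09,0,0,0.036],[-0.001,-0.006,-0.1,0,0,0.036],[-0.002,-0.009,-0.106,0,0,0.036],[-0.002,-0.01,-0.11,0,0,0.036],[-0.002,-0.01,-0.11,0,0,0.036]]' -1
```

```text
time_s: 4.8
position: [0.5193, 0.2693, 0.2268]
tcp_rot: [[-0.964, 0.265, 0.013], [0.265, 0.964, 0.006], [-0.011, 0.009, -1.0]]
force: [1.2, 0.4, -0.2]
opening: 0.187
grasp_force: 0.0
time_s: 5.47
position: [0.5152, 0.2538, 0.1141]
tcp_rot: [[-0.978, 0.207, 0.001], [0.207, 0.978, 0.002], [-0.001, 0.002, -1.0]]
force: [-4.5, 1.5, 10.0]
opening: 0.007
grasp_force: 4.8
```

```bash
python3 -m handwheel '[[0,0,0.04,0,0,0],[0,0,0.08,0,0,0],[0,0,0.12,0,0,0.03],[0.01,-0.04,0.12,0,0,0.062],[0.022,-0.075,0.12,0,0,0.062],[0.035,-0.115,0.12,0,0,0.062],[0.046,-0.153,0.12,0,0,0.062],[0.057,-0.19,0.12,0,0,0.062]]' 1
python3 bars.py 2; python3 -c "
from h import *
print(bot.read_state()['position'])"
```

```text
time_s: 6.13
position: [0.573, 0.0611, 0.233]
tcp_rot: [[-0.997, 0.083, 0.004], [0.083, 0.997, -0.0], [-0.004, 0.0, -1.0]]
force: [1.4, 0.5, 0.0]
opening: 0.527
grasp_force: 0.0
scene left 61 y [0.037 0.038 0.041] z [0.086 0.088 0.09 ]
scene right 36 y [-0.043 -0.041 -0.039] z [0.086 0.088 0.09 ]
side left 45 y [0.033 0.038 0.043] z [0.084 0.087 0.089]
side right 12 y [-0.045 -0.04  -0.037] z [0.085 0.087 0.088]
[0.57510131 0.0573222  0.23288415]
```

Both crossbars now lie at z ≈ 88 mm on both cameras. On to the orange rib.

```bash
python3 -m handwheel '[[0.012,-0.04,0,0,0,0],[0.024,-0.08,0,0,0,0],[0.036,-0.12,0,0,0,0],[0.048,-0.16,0,0,0,0],[0.06,-0.2,0,0,0,0],[0.071,-0.238,0,0,0,0],[0.082,-0.276,0,0,0,0],[0.082,-0.276,-0.02,0,0,0]]' 1
python3 - <<'E'
from h import *
s,p,d=look('scene','scene_3.png');print(s['position'],s['opening'],s['joint_positions'])
s,p,d=look('wrist','wrist_3.png')
c=cams.calibration('wrist');K=c['mtx'];T=c['tool_from_camera'];s=bot.read_state()
h=cv2.cvtColor(p,cv2.COLOR_BGR2HSV);m=(h[...,0]>4)&(h[...,0]<18)&(h[...,1]>150)&(h[...,2]>50)&(d>0)
v,u=np.nonzero(m);xy=np.stack([(u-K[0,2])/K[0,0],(v-K[1,2])/K[1,1]],-1);r=np.linalg.norm(xy,axis=1)
f=np.tan(r)/r;P=np.c_[xy*f[:,None],np.ones(len(u))]*d[v,u][:,None]
X=(P@T[:3,:3].T+T[:3,3])@np.array(s['tcp_rot']).T+s['position']
for a,b in((.03,.05),(.066,.09)):
    q=X[(X[:,2]>a)&(X[:,2]<b)]; r=cv2.minAreaRect(q[:,:2].astype(np.float32)*1000);print(len(q),np.round(r[0]),np.round(r[1]),r[2],q[:,2].mean())
E
```

```text
time_s: 6.9
position: [0.6592, -0.2224, 0.2167]
tcp_rot: [[-0.996, 0.088, 0.015], [0.088, 0.996, -0.011], [-0.016, -0.009, -1.0]]
force: [1.0, -0.2, 0.9]
opening: 0.998
grasp_force: 0.0
[ 0.65918141 -0.22242633  0.21672686] 0.9976191005931667 [ -27.7651716    37.23510948   73.46642593   -0.1623493    68.26956069
 -112.63351215]
14069 [ 653. -213.] [148. 109.] 85.20989990234375 0.039243612391207786
2175 [ 619. -377.] [357.  70.] 79.62271881103516 0.0781099819910497
```

```bash
python3 -m handwheel '[[0,0,-0.03,0,0,0],[0,0,-0.06,0,0,0],[0,0,-0.09,0,0,0],[0,0,-0.09,0,0,0],[0,0,-0.09,0,0,0],[0,0,-0.09,0,0,0],[0,0,-0.09,0,0,0],[0,0,-0.09,0,0,0]]' 1
python3 - <<'E'
from h import *
s,p,d=look('wrist','wrist_4.png');print(s['position'])
c=cams.calibration('wrist');K=c['mtx'];T=c['tool_from_camera']
h=cv2.cvtColor(p,cv2.COLOR_BGR2HSV);m=(h[...,0]>4)&(h[...,0]<18)&(h[...,1]>150)&(h[...,2]>50)&(d>0)
v,u=np.nonzero(m);xy=np.stack([(u-K[0,2])/K[0,0],(v-K[1,2])/K[1,1]],-1);r=np.linalg.norm(xy,axis=1)
f=np.tan(r)/r;P=np.c_[xy*f[:,None],np.ones(len(u))]*d[v,u][:,None]
X=(P@T[:3,:3].T+T[:3,3])@np.array(s['tcp_rot']).T+s['position']
X=X[np.linalg.norm(X[:,:2]-[.657,-.219],axis=1)<.1]
for a,b in((.03,.05),(.066,.085)):
    q=X[(X[:,2]>a)&(X[:,2]<b)]; r=cv2.minAreaRect(q[:,:2].astype(np.float32)*1000);print(len(q),np.round(r[0]),np.round(r[1]),r[2],q[:,2].mean())
E
```

```text
time_s: 7.67
position: [0.6555, -0.2132, 0.1243]
tcp_rot: [[-0.997, 0.082, 0.004], [0.082, 0.997, -0.002], [-0.004, -0.002, -1.0]]
force: [0.4, -0.7, 0.2]
opening: 1.001
grasp_force: 0.0
[ 0.65546816 -0.21321656  0.12432529]
21937 [ 654. -217.] [148. 105.] 85.10889434814453 0.03954145261193937
2758 [ 656. -218.] [20. 60.] 85.82571411132812 0.0741093075391034
```

View pics/wrist_4.png

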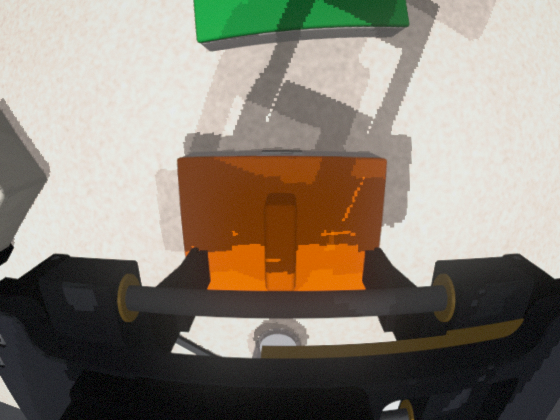

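The fisheye wrist picture shows the orange rib around (281,240) between the open fingers, with the green box clear at the top. I centre on the rib, descend and grip.

```bash
python3 -m handwheel '[[0.001,-0.005,-0.01,0,0,0],[0.001,-0.005,-0.025,0,0,0],[0.001,-0.005,-0.04,0,0,0],[0.001,-0.005,-0.05,0,0,0],[0.001,-0.005,-0.054,0,0,0],[0.001,-0.005,-0.055,0,0,0],[0.001,-0.005,-0.055,0,0,0],[0.001,-0.005,-0.055,0,0,0]]' 1
python3 -m handwheel '[[0,0,0,0,0,0],[0,0,0,0,0,0],[0,0,0,0,0,0],[0,0,0,0,0,0],[0,0,0,0,0,0],[0,0,0,0,0,0],[0,0,0,0,0,0],[0,0,0,0,0,0]]' -1
python3 -m handwheel '[[0,0,0,0,0,0],[0,0,0,0,0,0],[0,0,0.005,0,0,0],[0,0,0.02,0,0,0],[0,0,0.04,0,0,0],[0,0,0.065,0,0,0],[0,0,0.09,0,0,0],[0,0,0.115,0,0,0]]' -1
```

```text
time_s: 8.38
position: [0.6554, -0.2183, 0.0669]
tcp_rot: [[-0.997, 0.083, 0.001], [0.083, 0.997, -0.001], [-0.001, -0.0, -1.0]]
force: [-0.2, -0.3, 0.2]
opening: 0.999
grasp_force: 0.0
time_s: 9.05
position: [0.655, -0.218, 0.0665]
tcp_rot: [[-0.997, 0.083, -0.0], [0.083, 0.997, 0.0], [0.0, 0.0, -1.0]]
force: [0.9, -0.7, 0.1]
opening: 0.482
grasp_force: 0.0
time_s: 9.72
position: [0.6539, -0.2174, 0.1814]
tcp_rot: [[-0.997, 0.083, -0.003], [0.083, 0.997, 0.002], [0.003, 0.001, -1.0]]
force: [0.8, -0.3, -4.3]
opening: 0.226
grasp_force: 30.0
```

Gripped (30 N, 20 mm wide, about 4 N load). I raise it and carry it towards the tote.

```bash
python3 -m handwheel '[[0,0,0.02,0,0,0],[-0.003,0.01,0.045,0,0,0],[-0.01,0.03,0.06,0,0,-0.01],[-0.018,0.055,0.06,0,0,-0.02],[-0.028,0.083,0.06,0,0,-0.03],[-0.038,0.113,0.06,0,0,-0.04],[-0.048,0.143,0.06,0,0,-0.05],[-0.058,0.173,0.06,0,0,-0.06]]' -1
python3 -m handwheel '[[-0.01,0.03,0,0,0,0],[-0.02,0.06,0,0,0,0],[-0.03,0.09,0,0,0,0],[-0.04,0.12,0,0,0,0],[-0.052,0.15,0,0,0,0],[-0.062,0.18,0,0,0,0],[-0.07,0.205,0,0,0,0],[-0.076,0.22,0,0,0,0]]' -1
cat > obox.py <<'E'
from h import *
c=np.array([.507,.2115]);a=np.radians(-11.6);R=np.array([[np.cos(a),-np.sin(a)],[np.sin(a),np.cos(a)]])
import sys
for n in ('scene','side'):
    s,p,d=look(n,f'{n}_{sys.argv[1]}.png'); W=cloud(n,d); t=np.array(s['position'])
    h=cv2.cvtColor(p,cv2.COLOR_BGR2HSV); H,S,V=[h[...,i].astype(int) for i in range(3)]
    m=(H>4)&(H<18)&(S>150)&(V>45)&(np.linalg.norm(W[...,:2]-t[:2],axis=-1)<.12)&(W[...,2]>.08)&(W[...,2]<t[2]+.02)
    X=W[m]; zl=np.median(X[:,2]); q=X[abs(X[:,2]-zl)<.012]; q=q[abs(q[:,2]-np.median(q[:,2]))<.008]
    A=np.c_[q[:,:2]-q[:,:2].mean(0),np.ones(len(q))]; co=np.linalg.lstsq(A,q[:,2],rcond=None)[0]
    r=cv2.minAreaRect(q[:,:2].astype(np.float32)*1000)
    print(n,'tcp',np.round(t,4),len(q),'lid z',round(np.median(q[:,2]),4),'slope',np.round(co[:2],3),'rect',np.round(r[0],1),np.round(r[1]),round(r[2],1),'tote xy',np.round((np.array(r[0])/1000-c)@R,4))
print(s['time_s'],s['grasp_force'])
E
python3 -m handwheel '[[0,0,0,0,0,0],[0,0,0,0,0,0],[0,0,0,0,0,0],[0,0,0,0,0,0],[0,0,0,0,0,0],[0,0,0,0,0,0],[0,0,0,0,0,0],[0,0,0,0,0,0]]' -1
python3 obox.py 5; python3 -c "
import cv2,numpy as np
a=cv2.imread('pics/side_5.png')[60:220,150:350];b=cv2.imread('pics/scene_5.png')[60:220,280:480]
cv2.imwrite('pics/e.png',cv2.resize(np.hstack([a,b]),None,fx=2,fy=2))"
```

```text
time_s: 10.38
position: [0.5953, -0.0435, 0.2408]
tcp_rot: [[-0.979, 0.203, -0.002], [0.203, 0.979, 0.001], [0.002, 0.0, -1.0]]
force: [1.1, 0.2, -3.5]
opening: 0.231
grasp_force: 30.0
time_s: 11.05
position: [0.5186, 0.1776, 0.241]
tcp_rot: [[-0.98, 0.2, -0.003], [0.2, 0.98, 0.001], [0.003, 0.0, -1.0]]
force: [0.4, -0.3, -4.0]
opening: 0.225
grasp_force: 30.0
time_s: 11.72
position: [0.5212, 0.1746, 0.2415]
tcp_rot: [[-0.979, 0.202, -0.0], [0.202, 0.979, -0.0], [0.0, -0.0, -1.0]]
force: [-0.3, -0.1, -3.7]
opening: 0.229
grasp_force: 30.0
scene tcp [0.5212 0.1746 0.2415] 1304 lid z 0.209 slope [ 0.004 -0.004] rect [525.  171.9] [149. 111.] 77.8 tote xy [ 0.0256 -0.0352]
side tcp [0.5211 0.1747 0.2415] 380 lid z 0.2076 slope [ 0.003 -0.007] rect [524.7 173.5] [151. 105.] 77.8 tote xy [ 0.0249 -0.0337]
11.7667 29.995543844997883
```

View pics/e.png

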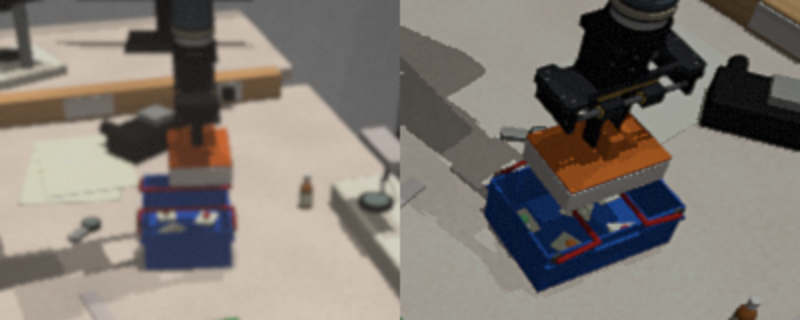

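The box hangs level above the tote, 25 mm and 34 mm off its middle. I centre it and go down to about 12 mm above the bars.

```bash
python3 -m handwheel '[[-0.008,0.018,0,0,0,0],[-0.018,0.038,0,0,0,0],[-0.018,0.038,-0.015,0,0,0],[-0.018,0.038,-0.035,0,0,0],[-0.018,0.038,-0.055,0,0,0],[-0.018,0.038,-0.067,0,0,0],[-0.018,0.038,-0.067,0,0,0],[-0.018,0.038,-0.067,0,0,0]]' -1
python3 -m handwheel '[[0,0,0,0,0,0],[0,0,0,0,0,0],[0,0,0,0,0,0],[0,0,0,0,0,0],[0,0,0,0,0,0],[0,0,0,0,0,0],[0,0,0,0,0,0],[0,0,0,0,0,0]]' -1
python3 obox.py 6
```

```text
time_s: 12.48
position: [0.5028, 0.213, 0.1741]
tcp_rot: [[-0.98, 0.201, -0.001], [0.201, 0.98, -0.0], [0.001, -0.001, -1.0]]
force: [0.5, -0.3, -4.2]
opening: 0.225
grasp_force: 30.0
time_s: 13.15
position: [0.503, 0.213, 0.1746]
tcp_rot: [[-0.979, 0.201, 0.0], [0.201, 0.979, 0.0], [-0.0, 0.0, -1.0]]
force: [0.5, 0.9, -4.3]
opening: 0.229
grasp_force: 30.0
scene tcp [0.503  0.213  0.1746] 1111 lid z 0.1422 slope [ 0.004 -0.002] rect [506.9 210.5] [151. 109.] 78.1 tote xy [ 0.0001 -0.001 ]
side tcp [0.503  0.213  0.1746] 348 lid z 0.1408 slope [-0.001 -0.008] rect [507.5 209.8] [152. 108.] 78.8 tote xy [ 0.0008 -0.0015]
13.2 29.99568794388324
```

```bash
python3 -m handwheel '[[0,0,-0.003,0,0,0],[0,0,-0.006,0,0,0],[0,0,-0.008,0,0,0],[0,0,-0.009,0,0,0],[0,0,-0.01,0,0,0],[0,0,-0.01,0,0,0],[0,0,-0.01,0,0,0],[0,0,-0.01,0,0,0]]' -1
python3 -m handwheel '[[0,0,-0.0005,0,0,0],[0,0,-0.001,0,0,0],[0,0,-0.0015,0,0,0],[0,0,-0.002,0,0,0],[0,0,-0.002,0,0,0],[0,0,-0.002,0,0,0],[0,0,-0.002,0,0,0],[0,0,-0.002,0,0,0]]' -1
```

```text
time_s: 13.92
position: [0.5031, 0.213, 0.1646]
tcp_rot: [[-0.98, 0.201, 0.0], [0.201, 0.98, 0.0], [-0.0, 0.0, -1.0]]
force: [-0.4, 0.2, -3.8]
opening: 0.231
grasp_force: 30.0
time_s: 14.58
position: [0.503, 0.213, 0.1626]
tcp_rot: [[-0.979, 0.201, 0.0], [0.201, 0.979, 0.0], [-0.0, 0.0, -1.0]]
force: [0.5, -0.1, -4.8]
opening: 0.228
grasp_force: 30.0
```

```bash
python3 -m handwheel '[[0,0,-0.0003,0,0,0],[0,0,-0.0006,0,0,0],[0,0,-0.001,0,0,0],[0,0,-0.001,0,0,0],[0,0,-0.001,0,0,0],[0,0,-0.001,0,0,0],[0,0,-0.001,0,0,0],[0,0,-0.001,0,0,0]]' -1
python3 obox.py 7
```

```text
time_s: 15.25
position: [0.5031, 0.213, 0.1618]
tcp_rot: [[-0.98, 0.201, 0.0], [0.201, 0.98, -0.0], [-0.0, 0.0, -1.0]]
force: [-0.2, -0.8, -1.0]
opening: 0.228
grasp_force: 30.0
scene tcp [0.5031 0.213  0.1618] 1097 lid z 0.1293 slope [ 0.004 -0.001] rect [506.7 209.3] [149. 110.] 77.2 tote xy [ 0.0002 -0.0022]
side tcp [0.5031 0.213  0.1618] 346 lid z 0.128 slope [ 0.003 -0.005] rect [508.3 206.7] [150. 104.] 75.4 tote xy [ 0.0023 -0.0044]
15.3 29.99582849442959
```

It touches: the wrist load fell from 4 N to 1 N. I release and retreat straight up.

```bash
python3 -m handwheel '[[0,0,-0.0004,0,0,0],[0,0,-0.0004,0,0,0],[0,0,-0.0004,0,0,0],[0,0,-0.0004,0,0,0],[0,0,-0.0004,0,0,0],[0,0,-0.0004,0,0,0],[0,0,-0.0004,0,0,0],[0,0,-0.0004,0,0,0]]' -1
python3 -m handwheel '[[0,0,0,0,0,0],[0,0,0,0,0,0],[0,0,0,0,0,0],[0,0,0,0,0,0],[0,0,0,0,0,0],[0,0,0,0,0,0],[0,0,0,0,0,0],[0,0,0,0,0,0]]' 1
python3 -m handwheel '[[0,0,0,0,0,0],[0,0,0.01,0,0,0],[0,0,0.03,0,0,0],[0,0,0.05,0,0,0],[0,0,0.08,0,0,0],[0,0,0.11,0,0,0],[0,0,0.13,0,0,0],[0,0,0.13,0,0,0]]' 1
python3 obox.py 8; python3 bars.py 8; python3 -c "
import cv2,numpy as np
a=cv2.imread('pics/side_8.png')[60:220,150:350];b=cv2.imread('pics/scene_8.png')[60:220,280:480]
cv2.imwrite('pics/f.png',cv2.resize(np.hstack([a,b]),None,fx=2,fy=2))"
```

```text
time_s: 16.02
position: [0.5032, 0.213, 0.1617]
tcp_rot: [[-0.98, 0.201, 0.001], [0.201, 0.98, -0.0], [-0.001, 0.0, -1.0]]
force: [-1.0, -1.0, 6.5]
opening: 0.225
grasp_force: 30.0
time_s: 16.68
position: [0.503, 0.213, 0.1611]
tcp_rot: [[-0.98, 0.201, -0.0], [0.201, 0.98, -0.0], [0.0, -0.0, -1.0]]
force: [-0.2, -0.6, 0.6]
opening: 0.75
grasp_force: 0.0
time_s: 17.35
position: [0.5057, 0.2137, 0.2969]
tcp_rot: [[-0.979, 0.201, 0.011], [0.201, 0.98, 0.002], [-0.01, 0.004, -1.0]]
force: [0.5, 0.0, -0.1]
opening: 0.999
grasp_force: 0.0
scene tcp [0.5057 0.2137 0.2969] 1266 lid z 0.1291 slope [ 0. -0.] rect [505.5 209.9] [150. 112.] 77.9 tote xy [-0.0011 -0.0019]
side tcp [0.5044 0.2134 0.2944] 354 lid z 0.1279 slope [ 0.003 -0.001] rect [507.3 205.9] [141. 106.] 75.2 tote xy [ 0.0014 -0.0054]
17.4 0.0
scene left 20 y [0.037 0.038 0.041] z [0.086 0.089 0.091]
scene right 22 y [-0.044 -0.042 -0.039] z [0.085 0.088 0.09 ]
side left 8 y [0.027 0.038 0.065] z [0.075 0.087 0.101]
side right 7 y [-0.059 -0.043 -0.038] z [0.085 0.087 0.106]
```

View pics/f.png

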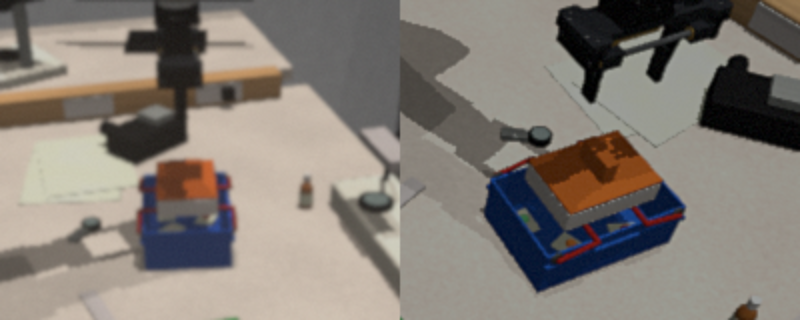

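The box sits level on both bails (scene crop (600,175)), centred within a few millimetres, and the gripper is clear above it.

```bash
python3 -c "
from rig import bot
print(bot.hand_in())"
```

```text
the job is handed in; nothing more can be done
None
```

I swung the bail fully in, set the orange-lidded box level on both bails within about 5 mm of the tote's middle, never went near the green-lidded box, and handed the job in at about 17 s; the hand-in returned no verdict.

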